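Set the sample fence against its sprung stop and clamp it

ROBOT

A 6-joint arm with a two-finger parallel gripper is mounted at the origin on the work surface. World frame = base frame: x ahead of the robot, y to its left, z up, the work surface at z = 0. Lengths are in m, angles in rad, forces in N, time in s.
With the tool pointing down it reaches from about 0.3 to 0.875 m from the base axis. Payload 6.4 kg.
Tool frame: the origin (TCP) lies where the fingers leave the gripper's body, on its centre line; the fingertips stand 73 mm ahead of it and the grasp point (between the pads) lies 54 mm ahead of it (ctrl.pinch_z is the distance from the TCP to the grasp point, in m); z points along the fingers, y is the direction in which the jaws open and shut (so a half turn about z gives the same grasp; the last joint's range is limited). The gripper opens to 85 mm and grips with 20 to 120 N. Pads are 22 mm wide; open, the fingers measure 114 mm over their backs; the gripper's body (76 mm by 85 mm) begins 54 mm behind the grasp point. The pads swing forward as they close: fully open they stand 13 mm farther back than shut.
Start: joints at [-1.395, 0.181, 1.607, -0, 1.354, -0.206], TCP at [0.214, -0.534, 0.304] pointing down, gripper open.
Joint ranges: [-2.99, 2.99], [-0.89, 2.07], [0.3, 2.58], [-1.14, 4.28], [0, 2.63], [-3.12, 3.12]. Speed limits (rad/s): [2.57, 2.57, 3.01, 3.14, 3.14, 3.14].

INTERFACE

Orientations are given as a unit quaternion [w, x, y, z].
In Python, from bench import ctrl, camera, camera_model gives the robot as it stands.
- The arm moves only by the tool arm_command, never from a script. Its argument "series" is a list of rows, each a list of 7 numbers: the shift along the tool's x, y, z in m, then the turn, a rotation vector about the tool's x, y, z in degrees, then the finger opening in m, from 0 to 0.0854. In form: [[tx, ty, tz, rx, ry, rz, gripper], ...]. A call has exactly 5 rows; each row is the pose to reach, as a shift and turn from the pose commanded when the call began, along the tool's axes at that moment; what a row does not reach only later rows make up. A row lasts 1/10 s, in which the tool goes at most 50 mm and 8.59 degrees, less where a joint would pass 70% of its speed; a pose out of reach is approached as far as the arm can. A call with a gripper value outside its range is refused whole. The fingers move at their own pace and stop on an object; the grip force is fixed at half the most. Time passes only in rows, so rows that repeat a pose let the fingers close, or fill a call up. It gives the time, the measured TCP pose, the force and the opening at its end, in the units of the state.
- ctrl.get_obs(): the state, without advancing time (a new reading comes with each control period).
- camera(name): name is "side" or "top"; returns (picture, depth): 384x512x3 uint8, red, green, blue; 384x512 float32, m along the optical axis (not along the pixel's ray), 0 where there is no reading.
- camera_model(name): a dict with "K" (3x3 intrinsics, pixels), "position" and "attitude" of the camera in the world. Camera axes: x right, y down, z forward; pixel columns grow to the right and rows downward; lengths in m; the calibration is good to about 2 mm. A picture is of the moment at which its call begins. camera_model takes no time and is no camera call.
- ctrl.hand_in(): hands the job in, once; it reports no verdict.
The state is a dict: "time_s": time; "q": joint angles; "dq": joint speeds; "joint_efforts": joint torques, N m; "eef_pos": TCP position; "eef_rot": TCP orientation; "wrist_force": force on the tool from outside, world axes, zero at the start; "torque": the same for the moment, N m; "opening": opening from 0.0 (shut) to 1.0 (fully open).
Only numpy, scipy, OpenCV 4.12 (cv2) and the standard library are available. Lean on these libraries where they do the work, as an engineer would, in place of code of your own. Each camera call takes 0.05 s, during which the arm holds its last target. There are 200 camera calls.

TASK

On the counting-lab jig, slide the slotted steel fence along its bolts to the set position marked by the sprung stop, so that it lightly presses in the plunger: clearly in contact (about 4 N), but never run it to the bottom of its travel. Pause there, then turn the black clamp knob clockwise until it holds the fence tight in that place. Let go of everything and leave the tins, glass and tools around it alone.

Things in the scene. Friction and masses are not known exactly. Their poses are not given: they have to be found in the camera images.
- jig: dark steel plate, 220 (x) by 320 (y) by 10 mm thick, fixed to the table in a varying place and yaw; origin: centre of its underside. The fence slides along its y axis, towards the stop at the +y end. Two 8 mm bolts stand on its centre line (x = 0): one with an 18 mm round head at y = +30 mm (top 22 mm over the table), and the clamp's at y = -48 mm.
- fence: loose steel angle, about 0.85 kg, on the jig plate. Foot 80 (x) by 172 (y) by 6 mm with two slots in line over the jig's bolts: it slides 56 mm along the jig's y (friction 3 to 6 N, more if pressed down) but cannot turn or lift off. Origin: underside of the foot, between the slots; travels from jig y = -28 to +28 mm, starts at -27 to -19. Axes parallel to the jig's.
- fence_top (a point): middle of the top edge of the fence's upright wall, 80 mm over the table. The wall is 80 mm wide (x) and 10 mm thick (fence y = 72 to 82 mm). Grip it from above across its thickness (along the jig's y), fingertips no lower than 45 mm over the table so that they pass above the stop.
- stop: grey stop block, 50 (x) by 34 (y) by 28 mm high, fixed on the jig plate (top 38 mm over the table); origin: centre of its underside, on the jig's centre line at jig y = 134 mm. A 16 mm thick steel sleeve (top 35 mm over the table) stands out of its -y face, and a 10 mm brass plunger out of the sleeve, facing the fence's wall.
- stop_face (a point): where the plunger's axis leaves the block's -y face (jig y = 117 mm, 27 mm over the table). The plunger stands 5 mm out of the sleeve and can be pushed in 4 mm, at 2 N per mm (8 N when bottomed). The sleeve is preset and stays: the plunger's tip lies anywhere from 13 to 46 mm in front of this point (jig y = 71 to 104 mm). That is not measured: see or feel it.
- washer: round steel washer, 26 mm wide and 4 mm thick, under the clamp knob, around the clamp's bolt (jig y = -48 mm); origin at the centre of its underside. It rides down 3 mm per radian of the knob, does not turn, and presses on the fence's foot when tight.
- clamp (a joint): angle of the clamp knob (rad): starts between 0 and 0.25, grows clockwise seen from above, end stop at 1.9. The washer meets the fence's foot at about 0.75; the clamp is tight from about 1.2 on. Let go, it springs back a little and stays tight. It needs less than 1 N m.
- clamp_grip (a point): point on the knob's axis at the height to grip, about 52 mm over the table. The knob is a black bar 44 mm long, 14 mm thick and 30 mm high; its top is 12 mm above this point. At clamp = 0 its length lies along the jig's y and its thickness along x; it turns with the clamp angle. The point's axes turn with it: y along the bar.
- tin_a: low round aluminium sample tin, 60 mm wide, 22 mm high, loose on the jig plate beside the fence (jig x about +77 mm); bystander, leave alone. Origin: centre of underside.
- weight: brass weight, 28 mm wide, 40 mm high, loose on the jig plate's other side (jig x about -86 mm); bystander. Origin: centre of underside.
- tin_b: low round aluminium tin, 64 mm wide, 25 mm high, loose on the table at the left; bystander. Origin: centre of underside.
- beaker: glass beaker, 64 mm wide, 85 mm high, on the table at the right; bystander. Origin: centre of underside.
- spatula: spatula, 190 mm long, lying on the table at the right; bystander.
- tamper: round steel tamper with an upright wooden handle, 70 mm wide, 108 mm high, on the table at the left; bystander. Origin: centre of underside.
Mind the look-alikes: they are no part of the job. Leave any orange, pink or red look-alike of the fence alone.

How it is judged:
On the way, in this order (a step that is already met when the one before it is completed fails the run):
1. with the clamp still loose, the fence rests against the plunger with 1.5 to 7 N (contact force between fence and stop between 1.5 and 7 N and contact force between washer and fence below 1 N), for 0.3 s.
2. the clamp presses on the fence with over 12 N (contact force between washer and fence above 12 N), for 0.2 s.
At the end, for the whole second after the job is handed in: The fence lies flat on the jig plate (within 0.05 rad) in line with it (within 0.06 rad), at rest, pressing the stop's plunger with 1.5 to 7 N (pushed in by about 0.8 to 3.5 mm), and the clamp's washer presses on the fence's foot with over 12 N (contact force between fence and stop between 1.5 and 7 N and angle between fence's own z axis and vertical below 0.05 rad and angle between the y axis of fence and the y axis of jig, either way round below 0.06 rad and contact force between washer and fence above 12 N and linear speed of fence below 0.01 m/s); the robot touches nothing.
It fails at once if the fence is pushed against the stop with more than 8.5 N (the plunger is bottomed) (contact force between fence and stop above 8.5 N).
It fails at once if the robot hits the stop with more than 5 N (contact force between any of the arm, the fingers and stop above 5 N).
It fails at once if a tin, the weight, the beaker, the spatula or the tamper is moved by more than 30 mm (distance of any of tin_a, weight, tin_b, beaker, spatula, tamper from where it was at the start of the episode above 0.03 m).
It also fails if it takes over 58 s, if anything falls off the work surface, if the arm or the gripper's body presses on something with over 40 N, if the wrist force passes 120 N, or if a joint passes its speed limit or range.

## Working session

There is one attempt and no reset: what is moved stays moved. The work goes in short steps, Python scripts to look and compute and a tool call to move; the robot and the scene stay as the last step left them, time stands still between calls to the robot, and variables do not carry over. Pictures are saved under pics/ and viewed, about 8 in all and at most 12, crops included, and the job is handed in when it is done.

Besides the shell and the picture viewer there is one more tool, called after "Emit:" as a command line: name --pt "numbers of a row" for each row, then --argument value for the rest. arm_command: Moves the arm, as the interface text tells. Its arguments: {"type":"object","properties":{"series":{"type":"array","items":{"type":"array","items":{"type":"number"}}}},"required":["series"]}

```bash
mkdir -p pics; ls; python3 - <<'E'
from bench import ctrl,camera,camera_model
import numpy as np,cv2
for n in("top","side"):
    p,d=camera(n);m=camera_model(n);print(n,m)
    np.savez(f"pics/{n}0.npz",p=p,d=d)
    cv2.imwrite(f"pics/{n}0.png",p[:,:,::-1])
o=ctrl.get_obs();print(o,ctrl.pinch_z)
a=cv2.imread("pics/top0.png");b=cv2.imread("pics/side0.png")
E
```

```text
pics
top {'K': array([[411.84567672,   0.        , 254.20738006],
       [  0.        , 411.84567672, 199.19216609],
       [  0.        ,   0.        ,   1.        ]]), 'position': array([0.30463232, 0.02571885, 1.1034685 ]), 'attitude': array([ 0.04886326, -0.69762734,  0.71180832, -0.06524866])}
side {'K': array([[412.11770096,   0.        , 252.90097312],
       [  0.        , 412.11770096, 187.53614892],
       [  0.        ,   0.        ,   1.        ]]), 'position': array([ 0.36533989, -0.87130751,  0.63638596]), 'attitude': array([-0.48244464,  0.87245839, -0.07241007,  0.02864096])}
{'time_s': 0.1, 'q': array([-1.39535783e+00,  1.81476786e-01,  1.60789545e+00, -2.09510431e-05,
        1.35377562e+00, -2.06277431e-01]), 'dq': array([ 0.00087657, -0.00031132, -0.00145057,  0.00028403,  0.00106884,
       -0.00152742]), 'joint_efforts': array([ 8.72326552e-06, -4.45879269e+01, -3.52239382e+01, -3.00856600e-04,
        4.18123513e-03, -1.39784751e-05]), 'eef_pos': array([ 0.21415211, -0.53323007,  0.30307457]), 'eef_rot': array([-7.77666080e-04,  9.81841114e-01,  1.89703513e-01,  1.76288909e-06]), 'wrist_force': array([ 0.24239125,  0.15160819, -0.11584084]), 'torque': array([-0.02401602,  0.04335719, -0.04597441]), 'opening': 0.9984739147704862} 0.0539
```

View pics/top0.png

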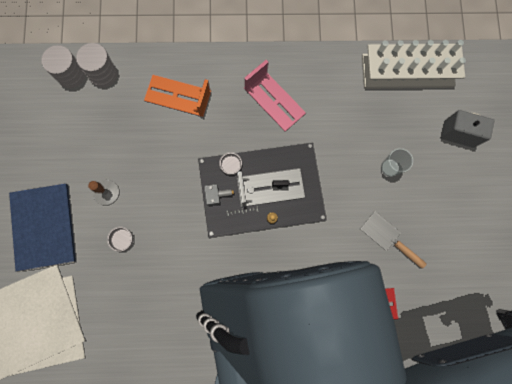

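View pics/side0.png

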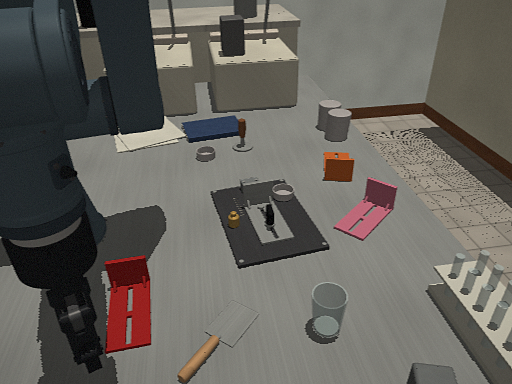

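The top view shows the dark jig at about (262,190). On it are the grey steel fence with its wall near (241,190), the knob at (281,184) and the stop at (212,194). The look-alikes are orange (178,95), pink (275,97) and red (390,300), all off the jig. The fence on the jig is the one meant. I'll measure it and confirm with a crop.

```bash
cat > h.py <<'E'
import numpy as np,cv2
from bench import ctrl,camera,camera_model
from scipy.spatial.transform import Rotation as R
def cam(n):
    m=camera_model(n);q=m["attitude"];return m["K"],R.from_quat(q[[1,2,3,0]]).as_matrix(),m["position"]
def ray(n,uv,z):
    K,A,p=cam(n);uv=np.atleast_2d(uv).astype(float)
    d=np.c_[uv,np.ones(len(uv))]@np.linalg.inv(K).T@A.T
    return p+d*((z-p[2])/d[:,2])[:,None]
def cloud(n,d):
    K,A,p=cam(n);v,u=np.mgrid[:384,:512]
    c=np.stack([u,v,np.ones_like(u)],-1)@np.linalg.inv(K).T*d[...,None]
    return c@A.T+p
def proj(n,P):
    K,A,p=cam(n);c=(np.atleast_2d(P)-p)@A@K.T;return c[:,:2]/c[:,2:]
E
python3 - <<'E'
from h import *
f=np.load("pics/top0.npz");p,d=f["p"],f["d"]
C=cloud("top",d)
g=p.max(2);roi=np.zeros(g.shape,bool);roi[135:245,190:335]=1
m=((g<75)&roi).astype(np.uint8)
m=cv2.morphologyEx(m,cv2.MORPH_CLOSE,np.ones((3,3)))
c=max(cv2.findContours(m,0,2)[0],key=cv2.contourArea)
r=cv2.minAreaRect(cv2.convexHull(c));b=cv2.boxPoints(r)
W=ray("top",b,.01)
print(b,W,[np.linalg.norm(W[i]-W[i-1]) for i in range(4)],W.mean(0))
e=W-np.roll(W,1,0);l=max(e,key=np.linalg.norm);l=l*np.sign(l[1]);print("yaw of jig y",np.arctan2(l[1],l[0]))
yaw=np.arctan2(l[1],l[0])-np.pi/2;o=W.mean(0);o[2]=0
J=(C-o)@R.from_euler('z',yaw).as_matrix()
np.set_printoptions(precision=4,suppress=True)
print(yaw,o)
for nm,y0,y1,x0,z0,z1 in(("wall",.03,.105,.06,.07,.095),("knob",-.09,-.01,.05,.052,.08),("stop",.105,.16,.04,.03,.048),("plate",-.15,.15,.1,.0,.014)):
    s=roi&(J[...,1]>y0)&(J[...,1]<y1)&(abs(J[...,0])<x0)&(J[...,2]>z0)&(J[...,2]<z1)
    P=J[s];print(nm,len(P),np.median(P,0),P.min(0),P.max(0))
im=cv2.resize(p[135:245,190:335,::-1],None,fx=5,fy=5,interpolation=cv2.INTER_CUBIC);cv2.imwrite("pics/crop.png",im)
E
```

```text
[[237.03024 153.17114]
 [311.24835 140.07382]
 [325.3524  219.99664]
 [251.13428 233.09396]] [[ 0.61112866  0.04258     0.01      ]
 [ 0.64523524 -0.16295307  0.01      ]
 [ 0.42265556 -0.19102822  0.01      ]
 [ 0.39159106  0.00848501  0.01      ]] [np.float64(0.22216936677159047), np.float64(0.2083437074238655), np.float64(0.22434332434730764), np.float64(0.20191714344505712)] [ 0.51765263 -0.07572907  0.01      ]
yaw of jig y 0.1254726875596175
-1.445323639235279 [ 0.5177 -0.0757  0.    ]
  return _methods._mean(a, axis=axis, dtype=dtype,
  ret = um.true_divide(
Traceback (most recent call last):
ValueError: zero-size array to reduction operation minimum which has no identity
```

```bash
python3 - <<'E'
from h import *
np.set_printoptions(precision=4,suppress=True)
f=np.load("pics/top0.npz");p,d=f["p"],f["d"]
C=cloud("top",d)
g=p.max(2);roi=np.zeros(g.shape,bool);roi[138:242,193:332]=1
m=((g<75)&roi).astype(np.uint8)
m=cv2.morphologyEx(m,cv2.MORPH_OPEN,np.ones((3,3)))
n,L,S,_=cv2.connectedComponentsWithStats(m);print(S[1:,:])
pts=np.vstack([np.argwhere(L==i)[:,::-1] for i in range(1,n) if S[i,4]>150]).astype(np.float32)
r=cv2.minAreaRect(pts);b=cv2.boxPoints(r)
W=ray("top",b,.01)
print(b,W,[np.linalg.norm(W[i]-W[i-1]) for i in range(4)])
e=W-np.roll(W,1,0);l=max(e,key=np.linalg.norm);l=l*np.sign(l[1])
yaw=np.arctan2(l[1],l[0])-np.pi/2;o=W.mean(0);o[2]=0
print("yaw",yaw,"o",o)
J=(C-o)@R.from_euler('z',yaw).as_matrix()
for nm,y0,y1,x0,z0,z1 in(("wall",.03,.105,.06,.07,.095),("knob",-.09,-.01,.05,.052,.08),("stop",.105,.16,.04,.03,.048),("plate",-.15,.15,.1,.0,.014)):
    s=roi&(J[...,1]>y0)&(J[...,1]<y1)&(abs(J[...,0])<x0)&(J[...,2]>z0)&(J[...,2]<z1)
    P=J[s]
    if len(P):print(nm,len(P),np.median(P,0),P.min(0),P.max(0))
im=cv2.resize(p[135:245,190:335,::-1],None,fx=5,fy=5,interpolation=cv2.INTER_CUBIC);cv2.imwrite("pics/crop.png",im)
E
```

```text
[[ 248  144   76   71 1790]
 [ 272  167   14    4   42]
 [ 272  180   17   10  148]
 [ 228  195    5    3   15]
 [ 295  199    3    3    9]
 [ 215  203    6    3   18]
 [ 243  203    4    7   24]
 [ 208  204    5    3   15]
 [ 301  208    3    3    9]
 [ 313  216    7    5   27]
 [ 304  220    3    3    9]
 [ 282  224    6    3   18]]
[[247.1383 152.1532]
 [311.2887 140.7487]
 [324.2097 213.4294]
 [260.0594 224.8339]] [[ 0.6136  0.0149  0.01  ]
 [ 0.6433 -0.163   0.01  ]
 [ 0.4404 -0.1888  0.01  ]
 [ 0.4131 -0.0157  0.01  ]] [np.float64(0.2027791864231142), np.float64(0.18030083189840104), np.float64(0.20451443879854755), np.float64(0.1752244935685386)]
yaw -1.4440545148936155 o [ 0.5276 -0.0882  0.    ]
knob 48 [-0.0167 -0.0134  0.0627] [-0.0404 -0.0176  0.053 ] [ 0.0018 -0.0101  0.0688]
plate 5006 [ 0.0079 -0.0156  0.0095] [-0.0999 -0.15    0.    ] [0.1    0.1422 0.014 ]
```

View pics/crop.png

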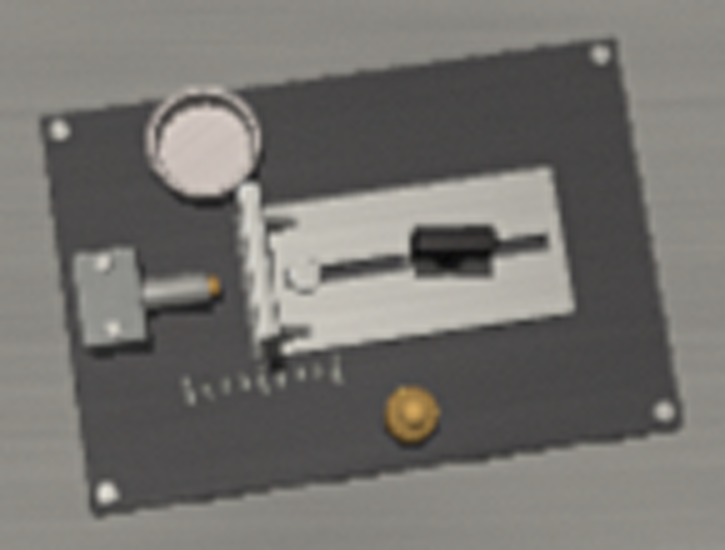

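The crop confirms one grey steel fence on the jig. The wall is at crop x≈250, the brass tip at (218,288), the stop block at (110,298), the knob at (455,245) and the plate corners at (40,117), (617,40), (683,427) and (95,513).

```bash
python3 - <<'E'
from h import *
np.set_printoptions(precision=4,suppress=True)
f=np.load("pics/top0.npz");p,d=f["p"],f["d"]
C=cloud("top",d)
cr=lambda a:(np.array(a,float)+.5)/5-.5+[190,135]
g=cv2.cvtColor(p,cv2.COLOR_RGB2GRAY)
b=cv2.cornerSubPix(g,cr([(40,117),(617,40),(683,427),(95,513)]).astype(np.float32)[:,None],(3,3),(-1,-1),(3,50,.01))[:,0]
W=ray("top",b,.01)
print(b,W,[np.linalg.norm(W[i]-W[i-1]) for i in range(4)])
l=(W[0]+W[3]-W[1]-W[2]);yaw=np.arctan2(l[1],l[0])-np.pi/2
k=W[1]+W[0]-W[2]-W[3];print("yaws",yaw,np.arctan2(k[1],k[0]));o=W.mean(0);o[2]=0;print("o",o)
Rz=R.from_euler('z',yaw).as_matrix()
j=lambda uv,z:(ray("top",uv,z)-o)@Rz
print("tip",j(cr((221,287)),.027),"block",j(cr([(73,255),(135,247),(148,340),(85,348)]),.038).mean(0))
print("bolt",j(cr((303,272)),.022),"knobtop",j(cr([(413,228),(494,225),(496,257),(414,262)]),.064))
print("wall top",j(cr([(240,184),(258,182)]),.08), j(cr([(268,355),(285,350)]),.08))
J=(C-o)@Rz
for nm,y0,y1,x0,z0,z1 in(("wall",.03,.105,.06,.07,.095),("knob",-.09,-.01,.05,.055,.08),("stop",.105,.16,.04,.03,.048),("plate",-.15,.15,.1,.0,.014)):
    s=(J[...,1]>y0)&(J[...,1]<y1)&(abs(J[...,0])<x0)&(J[...,2]>z0)&(J[...,2]<z1)
    P=J[s]
    if len(P):print(nm,len(P),np.median(P,0),P.min(0),P.max(0))
E
```

```text
Traceback (most recent call last):
cv2.error: OpenCV(4.12.0) :-1: error: (-5:Bad argument) in function 'cornerSubPix'
> Overload resolution failed:
>  - Layout of the output array corners is incompatible with cv::Mat
>  - Expected Ptr<cv::UMat> for argument 'corners'
```

```bash
cat > m.py <<'E'
from h import *
np.set_printoptions(precision=4,suppress=True)
f=np.load("pics/top0.npz");p,d=f["p"],f["d"]
C=cloud("top",d)
cr=lambda a:(np.array(a,float)+.5)/5-.5+[190,135]
g=cv2.cvtColor(p,cv2.COLOR_RGB2GRAY)
b=cv2.cornerSubPix(g,np.ascontiguousarray(cr([(40,117),(617,40),(683,427),(95,513)]).reshape(4,1,2),dtype=np.float32),(3,3),(-1,-1),(3,50,.01))[:,0]
W=ray("top",b,.01)
print(b,W,[np.linalg.norm(W[i]-W[i-1]) for i in range(4)])
l=(W[0]+W[3]-W[1]-W[2]);yaw=np.arctan2(l[1],l[0])-np.pi/2
k=W[1]+W[0]-W[2]-W[3];print("yaws",yaw,np.arctan2(k[1],k[0]));o=W.mean(0);o[2]=0;print("o",o)
Rz=R.from_euler('z',yaw).as_matrix()
j=lambda uv,z:(ray("top",uv,z)-o)@Rz
print("tip",j(cr((221,287)),.027),"block",j(cr([(73,255),(135,247),(148,340),(85,348)]),.038).mean(0))
print("bolt",j(cr((303,272)),.022),"knobtop",j(cr([(413,228),(494,225),(496,257),(414,262)]),.064))
print("wall top",j(cr([(240,184),(258,182)]),.08), j(cr([(268,355),(285,350)]),.08))
J=(C-o)@Rz
for nm,y0,y1,x0,z0,z1 in(("wall",.03,.105,.06,.07,.095),("knob",-.09,-.01,.05,.055,.08),("stop",.105,.16,.04,.03,.048),("plate",-.15,.15,.1,.0,.014)):
    s=(J[...,1]>y0)&(J[...,1]<y1)&(abs(J[...,0])<x0)&(J[...,2]>z0)&(J[...,2]<z1)
    P=J[s]
    if len(P):print(nm,len(P),np.median(P,0),P.min(0),P.max(0))
E
python3 m.py
```

```text
[[197.6    158.    ]
 [312.5507 144.7134]
 [325.5379 219.1079]
 [209.4111 236.3221]] [[ 0.5992  0.1502  0.01  ]
 [ 0.6319 -0.166   0.01  ]
 [ 0.425  -0.1916  0.01  ]
 [ 0.3853  0.119   0.01  ]] [np.float64(0.2162269193148067), np.float64(0.3178856594985752), np.float64(0.2084577352468391), np.float64(0.3132101584751492)]
yaws 0.1150218009838766 0.13434374387780393
o [ 0.5104 -0.0221  0.    ]
tip [[-0.0016  0.0753  0.027 ]] block [-0.0013  0.1334  0.038 ]
bolt [[0.0016 0.0308 0.022 ]] knobtop [[ 0.0092 -0.027   0.064 ]
 [ 0.0052 -0.0687  0.064 ]
 [-0.0115 -0.0672  0.064 ]
 [-0.0085 -0.0249  0.064 ]]
wall top [[0.0403 0.0586 0.08  ]
 [0.0401 0.0494 0.08  ]] [[-0.0488  0.0561  0.08  ]
 [-0.0474  0.0473  0.08  ]]
wall 125 [-0.001   0.0542  0.0796] [-0.0403  0.049   0.0703] [0.0383 0.0595 0.0856]
knob 101 [ 0.     -0.0478  0.0629] [-0.0081 -0.0699  0.057 ] [ 0.0098 -0.026   0.0688]
stop 272 [-0.0023  0.1318  0.0376] [-0.0269  0.1058  0.0301] [0.0234 0.1511 0.0428]
plate 5755 [-0.0092  0.003   0.01  ] [-0.1    -0.15    0.0017] [0.1    0.1499 0.014 ]
```

```bash
cat >> h.py <<'E'
np.set_printoptions(precision=4,suppress=True)
YAW=0.125;O=np.array([.5104,-.0221,0]);RJ=R.from_euler('z',YAW).as_matrix()
def jig():
    o=ctrl.get_obs();q=o["eef_rot"];A=R.from_quat(q[[1,2,3,0]]).as_matrix()
    return o,A,(o["eef_pos"]-O)@RJ
def delta(Pj,ang):
    """tool shift and turn to TCP at Pj (jig frame), tool x at angle ang in the jig frame"""
    o,A,P=jig()
    s=A.T@(O+RJ@np.array(Pj)-o["eef_pos"])
    T=RJ@R.from_euler('z',ang).as_matrix()@np.diag([1.,-1,-1])
    r=R.from_matrix(A.T@T).as_rotvec(degrees=True)
    print("t",o["time_s"],"TCP jig",P,"shift",s,"turn",r,"Fjig",o["wrist_force"]@RJ,"open",o["opening"],"q6",o["q"][5])
E
python3 - <<'E'
from h import *
f=np.load("pics/top0.npz");p,d=f["p"],f["d"]
cr=lambda a:(np.array(a,float)+.5)/5-.5+[190,135]
W=ray("top",cr([(40,117),(617,40),(683,427),(95,513)]),.01)
l=(W[0]+W[3]-W[1]-W[2]);k=W[1]+W[0]-W[2]-W[3]
print([np.linalg.norm(W[i]-W[i-1]) for i in range(4)],W.mean(0),np.arctan2(l[1],l[0])-np.pi/2,np.arctan2(k[1],k[0]))
J=(cloud("top",d)-O)@RJ
s=(abs(J[...,0])<.05)&(J[...,1]>.03)&(J[...,1]<.09)&(J[...,2]>.07)&(J[...,2]<.09);P=J[s];print(P.mean(0),"wall yaw",-np.polyfit(P[:,0]*-1,P[:,1],1)[0]*1)
s=(abs(J[...,0])<.03)&(abs(J[...,1]+.048)<.03)&(J[...,2]>.055);P=J[s];v=cv2.fitLine(P[:,:2].astype(np.float32),2,0,.01,.01).ravel();print("knob",P.mean(0),v)
delta([0,.054,.25],0)
E
```

```text
[np.float64(0.21818184098321655), np.float64(0.3200647924964285), np.float64(0.21686911835904502), np.float64(0.31697066462142487)] [ 0.5107 -0.0223  0.01  ] 0.1232017223947457 0.1264728258413878
[-0.0004  0.0543  0.0796] wall yaw 0.0061342975426432085
knob [-0.0002 -0.0481  0.0629] [ 0.1205  0.9927 -0.0002 -0.0481]
t 0.1 TCP jig [-0.3577 -0.4702  0.3031] shift [ 0.479  -0.4161  0.0539] turn [-0.0892 -0.0058 14.709 ] Fjig [ 0.2594  0.1202 -0.1158] open 0.9984739147704862 q6 -0.20627743122915376
```

Emit:
arm_command --pt "0.038 -0.033 0.0 0 0 3 0.085" --pt "0.077 -0.066 0.0 0 0 6 0.085" --pt "0.115 -0.1 0.0 0 0 9 0.085" --pt "0.153 -0.133 0.0 0 0 12 0.085" --pt "0.19 -0.166 0.0 0 0 14.7 0.085"

```text
time_s: 0.6
eef_pos: [0.328, -0.3089, 0.3035]
eef_rot: [-0.0, 0.998, 0.061, -0.0]
wrist_force: [1.4, -0.9, -0.3]
opening: 0.994
```

Emit:
arm_command --pt "0.029 -0.039 0.01 0 0 0 0.085" --pt "0.058 -0.078 0.02 0 0 0 0.085" --pt "0.087 -0.117 0.03 0 0 0 0.085" --pt "0.116 -0.156 0.04 0 0 0 0.085" --pt "0.14 -0.19 0.05 0 0 0 0.085"

```text
time_s: 1.1
eef_pos: [0.4434, -0.1025, 0.2534]
eef_rot: [-0.0, 0.998, 0.063, 0.0]
wrist_force: [0.1, -1.6, 0.3]
opening: 0.994
```

```bash
python3 -c "
from h import *
delta([0,.054,.2],0)"
```

```text
t 1.1 TCP jig [-0.0765 -0.0714  0.2534] shift [ 0.0766 -0.1253  0.0535] turn [-0.003  -0.0143  0.0567] Fjig [-0.129  -1.6036  0.3168] open 0.9942285873353579 q6 0.9556951063106687
```

Emit:
arm_command --pt "0.026 -0.042 0.01 0 0 0 0.085" --pt "0.052 -0.084 0.02 0 0 0 0.085" --pt "0.077 -0.125 0.03 0 0 0 0.085" --pt "0.077 -0.125 0.04 0 0 0 0.085" --pt "0.077 -0.125 0.05 0 0 0 0.085"

```text
time_s: 1.6
eef_pos: [0.5034, 0.03, 0.2029]
eef_rot: [0.0, 0.998, 0.064, -0.001]
wrist_force: [-1.1, -0.0, -0.4]
opening: 0.993
```

```bash
python3 -c "
from h import *
delta([0,.054,.125],0)
p,d=camera('side');cv2.imwrite('pics/s1.png',p[:,:,::-1])
delta([0,.054,.125],0)"
```

```text
t 1.6 TCP jig [-0.0004  0.0526  0.2029] shift [ 0.0005 -0.0014  0.0779] turn [0.0006 0.0603 0.1992] Fjig [-1.1316  0.1312 -0.3758] open 0.9926974094272752 q6 1.2664058409652668
t 1.65 TCP jig [-0.0017  0.0517  0.2012] shift [ 0.002  -0.0022  0.0762] turn [-0.0404  0.2132  0.0778] Fjig [-0.8446  0.0364 -1.6262] open 0.9961015701724283 q6 1.26626142389509
```

View pics/s1.png

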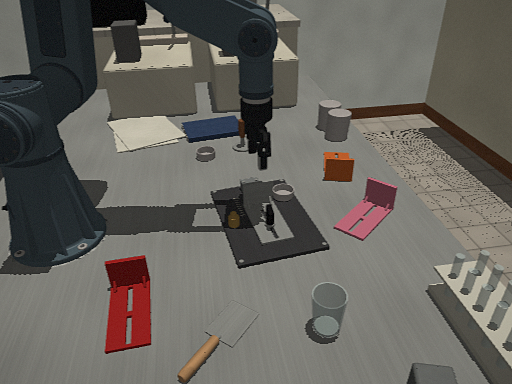

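The gripper at (262,150) hangs over the fence wall at (250,195), clear of everything. I'll go down and close on the wall.

Emit:
arm_command --pt "0.001 -0.001 0.025 0 0 0 0.085" --pt "0.001 -0.002 0.05 0 0 0 0.085" --pt "0.001 -0.002 0.07 0 0 0 0.085" --pt "0.001 -0.002 0.078 0 0 0 0.085" --pt "0.001 -0.002 0.078 0 0 0 0.06"

```text
time_s: 2.15
eef_pos: [0.5034, 0.0298, 0.125]
eef_rot: [-0.0, 0.998, 0.062, -0.001]
wrist_force: [0.4, -0.2, 0.9]
opening: 0.85
```

```bash
python3 -c "
from h import *
delta([0,.054,.125],0)"
```

```text
t 2.15 TCP jig [-0.0004  0.0523  0.125 ] shift [ 0.0004 -0.0017 -0.    ] turn [-0.0361  0.1448 -0.1071] Fjig [ 0.3744 -0.2308  0.9437] open 0.8495777141844927 q6 1.2711279075979365
```

Emit:
arm_command --pt "0 -0.0015 0 0 0 0 0.04" --pt "0 -0.0015 0 0 0 0 0.02" --pt "0 -0.0015 0 0 0 0 0.0" --pt "0 -0.0015 0 0 0 0 0.0" --pt "0 -0.0015 0 0 0 0 0.0"

```text
time_s: 2.65
eef_pos: [0.5048, 0.0325, 0.1268]
eef_rot: [0.0, 0.998, 0.063, 0.001]
wrist_force: [-2.0, 1.1, 5.3]
opening: 0.104
```

Emit:
arm_command --pt "0 0 0 0 0 0 0.0" --pt "0 0 0 0 0 0 0.0" --pt "0 0 0 0 0 0 0.0" --pt "0 0 0 0 0 0 0.0" --pt "0 0 0 0 0 0 0.0"

```text
time_s: 3.15
eef_pos: [0.5047, 0.0325, 0.1268]
eef_rot: [0.0, 0.998, 0.063, 0.001]
wrist_force: [-1.9, 1.7, 5.9]
opening: 0.102
```

```bash
python3 -c "
from h import *
delta([0,.054,.125],0)"
```

```text
t 3.15 TCP jig [0.0012 0.0549 0.1268] shift [-0.0012  0.0009  0.0017] turn [ 0.0091 -0.0733  0.0249] Fjig [-1.7079  1.9735  5.8565] open 0.10235303028738087 q6 1.274420229500111
```

Emit:
arm_command --pt "0 0 -0.001 0 0 0 0.0" --pt "0 -0.001 -0.002 0 0 0 0.0" --pt "0 -0.003 -0.002 0 0 0 0.0" --pt "0 -0.005 -0.002 0 0 0 0.0" --pt "0 -0.007 -0.002 0 0 0 0.0"

```text
time_s: 3.65
eef_pos: [0.5029, 0.0396, 0.1274]
eef_rot: [-0.0, 0.998, 0.063, -0.001]
wrist_force: [0.9, -0.6, -6.7]
opening: 0.105
```

```bash
python3 -c "
from h import *
delta([0,.054,.125],0)"
```

```text
t 3.65 TCP jig [0.0002 0.0621 0.1274] shift [-0.0002  0.0081  0.0024] turn [-0.0209  0.0637  0.0091] Fjig [ 0.7827 -0.753  -6.6939] open 0.10499621253831362 q6 1.2884367211632406
```

Emit:
arm_command --pt "0 -0.001 0 0 0 0 0.0" --pt "0 -0.002 0 0 0 0 0.0" --pt "0 -0.003 0 0 0 0 0.0" --pt "0 -0.004 0 0 0 0 0.0" --pt "0 -0.005 0 0 0 0 0.0"

```text
time_s: 4.15
eef_pos: [0.5025, 0.0445, 0.1277]
eef_rot: [-0.0, 0.998, 0.063, -0.0]
wrist_force: [-0.4, -0.3, -7.7]
opening: 0.109
```

```bash
python3 -c "
from h import *
delta([0,.054,.125],0)
p,d=camera('top');cv2.imwrite('pics/t2.png',cv2.resize(p[135:245,190:335,::-1],None,fx=5,fy=5,interpolation=cv2.INTER_CUBIC))
J=(cloud('top',d)-O)@RJ
for a,b in((.025,.042),(-.042,-.025)):
  s=(J[...,0]>a)&(J[...,0]<b)&(J[...,1]>.03)&(J[...,1]<.12)&(J[...,2]>.074)&(J[...,2]<.085);P=J[s];print(len(P),P.mean(0) if len(P) else 0)
delta([0,.054,.125],0)
"
```

```text
t 4.15 TCP jig [0.0004 0.067  0.1277] shift [-0.0004  0.013   0.0027] turn [-0.0165  0.0322  0.0082] Fjig [-0.442  -0.2931 -7.6854] open 0.10922962906826053 q6 1.2980717887943727
0 0
8 [-0.0278  0.0644  0.081 ]
t 4.2 TCP jig [0.0004 0.0672 0.1278] shift [-0.0004  0.0132  0.0028] turn [-0.0209  0.0305  0.0122] Fjig [-0.0902 -0.2591 -6.2473] open 0.10604977231429429 q6 1.2981437471704729
```

View pics/t2.png

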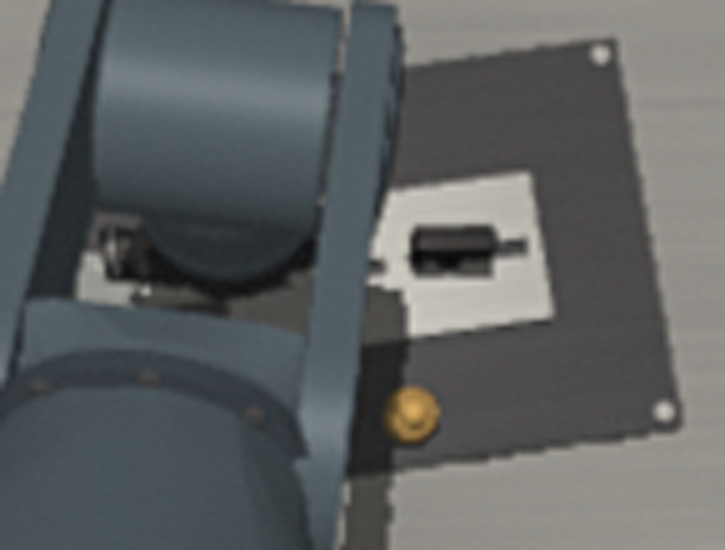

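The fence slid about 12 mm, its rear edge moving from x≈572 to 553 in the crop. The knob is unchanged and there is no push force yet. From here I'll feel for the plunger in 1 mm steps.

Emit:
arm_command --pt "0 -0.0004 0.0003 0 0 0 0.0" --pt "0 -0.0008 0.0003 0 0 0 0.0" --pt "0 -0.0012 0.0003 0 0 0 0.0" --pt "0 -0.0015 0.0003 0 0 0 0.0" --pt "0 -0.0015 0.0003 0 0 0 0.0"

```text
time_s: 4.7
eef_pos: [0.5025, 0.0458, 0.1276]
eef_rot: [-0.0, 0.998, 0.063, 0.0]
wrist_force: [0.4, 1.3, -7.0]
opening: 0.107
```

```bash
python3 -c "
from h import *
delta([0,.054,.125],0)"
```

```text
t 4.7 TCP jig [0.0007 0.0684 0.1276] shift [-0.0007  0.0144  0.0026] turn [-0.002  -0.003   0.0141] Fjig [ 0.5857  1.1968 -6.9985] open 0.10739782005200796 q6 1.300814634024598
```

Emit:
arm_command --pt "0 -0.0003 0 0 0 0 0.0" --pt "0 -0.0006 0 0 0 0 0.0" --pt "0 -0.001 0 0 0 0 0.0" --pt "0 -0.001 0 0 0 0 0.0" --pt "0 -0.001 0 0 0 0 0.0"

```text
time_s: 5.2
eef_pos: [0.5024, 0.0468, 0.1276]
eef_rot: [-0.0, 0.998, 0.063, 0.0]
wrist_force: [0.1, 0.6, -7.3]
opening: 0.106
```

```bash
python3 -c "
from h import *
delta([0,.054,.125],0)"
```

```text
t 5.2 TCP jig [0.0006 0.0694 0.1276] shift [-0.0007  0.0154  0.0026] turn [-0.0037 -0.0019  0.0127] Fjig [ 0.1978  0.5295 -7.2585] open 0.1060854233718579 q6 1.3027823683280544
```

Emit:
arm_command --pt "0 -0.0003 0 0 0 0 0.0" --pt "0 -0.0006 0 0 0 0 0.0" --pt "0 -0.001 0 0 0 0 0.0" --pt "0 -0.001 0 0 0 0 0.0" --pt "0 -0.001 0 0 0 0 0.0"

```text
time_s: 5.7
eef_pos: [0.5023, 0.0478, 0.1276]
eef_rot: [-0.0, 0.998, 0.063, 0.0]
wrist_force: [-0.2, 0.4, -6.2]
opening: 0.107
```

```bash
python3 -c "
from h import *
delta([0,.054,.125],0)"
```

```text
t 5.7 TCP jig [0.0007 0.0704 0.1276] shift [-0.0007  0.0164  0.0026] turn [-0.0032 -0.0014  0.0121] Fjig [-0.15    0.4142 -6.2048] open 0.1074207720301784 q6 1.304745999023802
```

Emit:
arm_command --pt "0 -0.0003 0 0 0 0 0.0" --pt "0 -0.0006 0 0 0 0 0.0" --pt "0 -0.001 0 0 0 0 0.0" --pt "0 -0.001 0 0 0 0 0.0" --pt "0 -0.001 0 0 0 0 0.0"

```text
time_s: 6.2
eef_pos: [0.5021, 0.0488, 0.1276]
eef_rot: [-0.0, 0.998, 0.063, 0.0]
wrist_force: [0.7, -0.1, -7.0]
opening: 0.104
```

```bash
python3 -c "
from h import *
delta([0,.054,.125],0)"
```

```text
t 6.2 TCP jig [0.0006 0.0714 0.1276] shift [-0.0007  0.0174  0.0026] turn [-0.0031 -0.0017  0.016 ] Fjig [ 0.6753 -0.1973 -7.0258] open 0.10392432185582356 q6 1.3066835574013256
```

Emit:
arm_command --pt "0 -0.0003 0 0 0 0 0.0" --pt "0 -0.0006 0 0 0 0 0.0" --pt "0 -0.0008 0 0 0 0 0.0" --pt "0 -0.0008 0 0 0 0 0.0" --pt "0 -0.0008 0 0 0 0 0.0"

```text
time_s: 6.7
eef_pos: [0.502, 0.0496, 0.1276]
eef_rot: [-0.0, 0.998, 0.063, -0.0]
wrist_force: [0.0, 0.4, -7.0]
opening: 0.105
```

```bash
python3 -c "
from h import *
delta([0,.054,.125],0)"
```

```text
t 6.7 TCP jig [0.0006 0.0722 0.1276] shift [-0.0006  0.0182  0.0026] turn [-0.0017  0.001   0.0143] Fjig [ 0.0995  0.4092 -7.0396] open 0.10453929207126178 q6 1.308278571166378
```

Emit:
arm_command --pt "0 -0.0003 0 0 0 0 0.0" --pt "0 -0.0006 0 0 0 0 0.0" --pt "0 -0.0008 0 0 0 0 0.0" --pt "0 -0.0008 0 0 0 0 0.0" --pt "0 -0.0008 0 0 0 0 0.0"

```text
time_s: 7.2
eef_pos: [0.5019, 0.0504, 0.1276]
eef_rot: [-0.0, 0.998, 0.063, -0.0]
wrist_force: [0.8, 0.0, -8.0]
opening: 0.107
```

```bash
python3 -c "
from h import *
delta([0,.054,.125],0)"
```

```text
t 7.2 TCP jig [0.0006 0.0729 0.1276] shift [-0.0006  0.0189  0.0026] turn [-0.0006  0.0019  0.0145] Fjig [ 0.833  -0.0648 -7.9886] open 0.10691745013083202 q6 1.3098422076096048
```

Emit:
arm_command --pt "0 -0.0003 0 0 0 0 0.0" --pt "0 -0.0006 0 0 0 0 0.0" --pt "0 -0.0008 0 0 0 0 0.0" --pt "0 -0.0008 0 0 0 0 0.0" --pt "0 -0.0008 0 0 0 0 0.0"

```text
time_s: 7.7
eef_pos: [0.5019, 0.0511, 0.1276]
eef_rot: [0.0, 0.998, 0.063, 0.0]
wrist_force: [-0.0, -3.2, -7.5]
opening: 0.105
```

```bash
python3 -c "
from h import *
delta([0,.054,.125],0)
p,d=camera('side');a=p[170:270,200:340,::-1]
p,d=camera('top');b=p[135:245,190:335,::-1]
f=lambda x:cv2.resize(x,(720,int(720*x.shape[0]/x.shape[1])),interpolation=cv2.INTER_CUBIC)
cv2.imwrite('pics/s3.png',f(a));np.savez('pics/t3.npz',p=p)
# rear edge of foot along jig x=-0.02, z=.016
for n in ('top0','t3'):
  q=np.load(f'pics/{n}.npz')['p'].mean(2).astype(np.float32)
  ys=np.arange(-.16,-.06,.0005);prof=0
  for x in (-.03,-.027,-.024,-.021,.02,.024,.028,.032):
    uv=proj('top',O+np.c_[np.full(len(ys),x),ys,np.full(len(ys),.016)]@RJ.T).astype(np.float32)
    prof=prof+cv2.remap(q,uv[None,:,0].copy(),uv[None,:,1].copy(),1)[0]
  g=np.clip(np.gradient(prof),0,None);print(n,'rear edge',(g[g>g.max()/3]*ys[g>g.max()/3]).sum()/g[g>g.max()/3].sum())
"
```

```text
t 7.7 TCP jig [0.0007 0.0736 0.1276] shift [-0.0007  0.0196  0.0026] turn [ 0.0093 -0.004   0.0148] Fjig [-0.4398 -3.1849 -7.518 ] open 0.10521266452240825 q6 1.3114036423167728
top0 rear edge -0.11086554935829282
t3 rear edge -0.09238147237952975
```

View pics/s3.png

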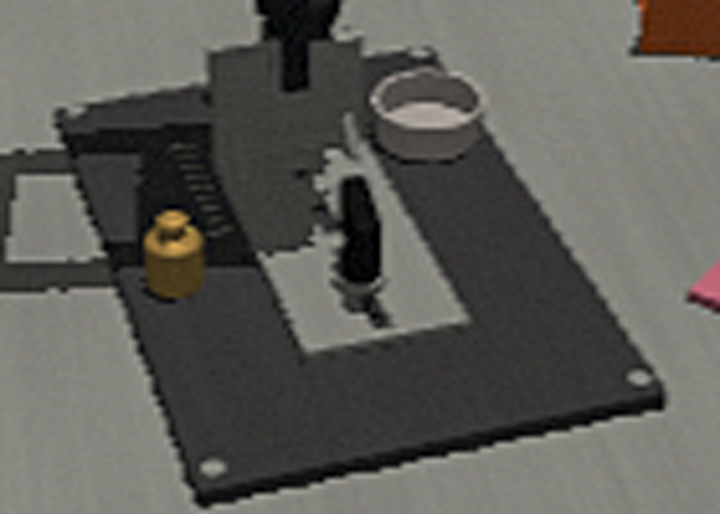

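The fence wall (285,100 in the crop) is gripped and has moved about 18.5 mm. The wrist force just rose to about 3 N, which suggests plunger contact. I'll hold to read it again, then take a small step.

Emit:
arm_command --pt "0 0 0 0 0 0 0.0" --pt "0 0 0 0 0 0 0.0" --pt "0 0 0 0 0 0 0.0" --pt "0 0 0 0 0 0 0.0" --pt "0 0 0 0 0 0 0.0"

```text
time_s: 8.3
eef_pos: [0.5019, 0.0512, 0.1276]
eef_rot: [0.0, 0.998, 0.063, 0.0]
wrist_force: [0.5, -2.4, -7.1]
opening: 0.105
```

Emit:
arm_command --pt "0 -0.0002 0 0 0 0 0.0" --pt "0 -0.0005 0 0 0 0 0.0" --pt "0 -0.0005 0 0 0 0 0.0" --pt "0 -0.0005 0 0 0 0 0.0" --pt "0 -0.0005 0 0 0 0 0.0"

```text
time_s: 8.8
eef_pos: [0.5018, 0.0516, 0.1276]
eef_rot: [0.0, 0.998, 0.063, 0.0]
wrist_force: [-0.5, -3.3, -6.8]
opening: 0.105
```

```bash
python3 -c "
from h import *
delta([0,.054,.125],0)"
```

```text
t 8.8 TCP jig [0.0006 0.0742 0.1276] shift [-0.0007  0.0202  0.0026] turn [ 0.0045 -0.      0.0125] Fjig [-0.9006 -3.1836 -6.7905] open 0.10457834917235395 q6 1.3124305389220858
```

Emit:
arm_command --pt "0 -0.0003 0 0 0 0 0.0" --pt "0 -0.0003 0.0003 0 0 0 0.0" --pt "0 -0.0003 0.0006 0 0 0 0.0" --pt "0 -0.0003 0.0009 0 0 0 0.0" --pt "0 -0.0003 0.0009 0 0 0 0.0"

```text
time_s: 9.3
eef_pos: [0.5019, 0.0519, 0.1269]
eef_rot: [0.0, 0.998, 0.063, 0.0]
wrist_force: [-0.1, -2.3, -4.5]
opening: 0.102
```

```bash
python3 -c "
from h import *
delta([0,.054,.125],0)"
```

```text
t 9.3 TCP jig [0.0008 0.0745 0.1269] shift [-0.0008  0.0205  0.0019] turn [ 0.0053 -0.0247  0.0137] Fjig [-0.4328 -2.3076 -4.4898] open 0.102403611577706 q6 1.3130411829390851
```

Emit:
arm_command --pt "0 0 0.0005 0 0 0 0.0" --pt "0 0 0.001 0 0 0 0.0" --pt "0 0 0.001 0 0 0 0.0" --pt "0 0 0.001 0 0 0 0.0" --pt "0 0 0.001 0 0 0 0.0"

```text
time_s: 9.8
eef_pos: [0.5019, 0.052, 0.1268]
eef_rot: [0.0, 0.998, 0.063, 0.0]
wrist_force: [-4.4, -2.3, 6.9]
opening: 0.104
```

```bash
python3 -c "
from h import *
delta([0,.054,.125],0)"
```

```text
t 9.8 TCP jig [0.0008 0.0745 0.1268] shift [-0.0008  0.0205  0.0018] turn [ 0.0096 -0.0117  0.0223] Fjig [-4.5974 -1.6906  6.9098] open 0.10382044792879076 q6 1.3130800142185601
```

Emit:
arm_command --pt "0 0 -0.0005 0 0 0 0.0" --pt "0 0 -0.0005 0 0 0 0.015" --pt "0 0 -0.0005 0 0 0 0.03" --pt "0 0 -0.0005 0 0 0 0.04" --pt "0 0 -0.0005 0 0 0 0.05"

```text
time_s: 10.3
eef_pos: [0.502, 0.0521, 0.1263]
eef_rot: [-0.0, 0.998, 0.063, 0.0]
wrist_force: [-0.1, 0.2, -0.2]
opening: 0.582
```

```bash
cat > edge.py <<'E'
from h import *
p,d=camera('top');np.savez('pics/now.npz',p=p,d=d)
for n in ('top0','t3','now'):
  q=np.load(f'pics/{n}.npz')['p'].mean(2).astype(np.float32)
  ys=np.arange(-.16,-.06,.0005);prof=0
  for x in (-.03,-.027,-.024,-.021,.02,.024,.028,.032):
    uv=proj('top',O+np.c_[np.full(len(ys),x),ys,np.full(len(ys),.016)]@RJ.T).astype(np.float32)
    prof=prof+cv2.remap(q,uv[None,:,0].copy(),uv[None,:,1].copy(),1)[0]
  g=np.clip(np.gradient(prof),0,None);k=g>g.max()/3;print(n,'rear edge',(g[k]*ys[k]).sum()/g[k].sum())
E
python3 edge.py; python3 -c "
from h import *
delta([0,.075,.2],0)"
```

```text
top0 rear edge -0.11086554935829282
t3 rear edge -0.09238147237952975
now rear edge -0.09183647511389612
t 10.35 TCP jig [0.0008 0.0746 0.1263] shift [-0.0008 -0.0004 -0.0737] turn [-0.0045 -0.0197  0.0155] Fjig [ 0.1711 -0.3002  0.1535] open 0.5827431270224726 q6 1.313004242324247
```

The fence held its place after release (its rear edge stayed within about 0.3 mm). Next I'll rise and go to the knob.

Emit:
arm_command --pt "0 0 -0.02 0 0 0 0.06" --pt "0 0 -0.045 0 0 0 0.06" --pt "0 0.03 -0.075 0 0 -8 0.06" --pt "0 0.07 -0.075 0 0 -16 0.06" --pt "0 0.11 -0.075 0 0 -24 0.06"

```text
time_s: 10.85
eef_pos: [0.5164, -0.0582, 0.2027]
eef_rot: [0.001, 0.962, 0.272, 0.001]
wrist_force: [0.8, -0.5, -0.7]
opening: 0.702
```

Emit:
arm_command --pt "0 0 0 0 0 -8.5 0.05" --pt "0 0 0 0 0 -17 0.05" --pt "0 0 0 0 0 -25.5 0.05" --pt "0 0 0 0 0 -34 0.05" --pt "0 0 0 0 0 -42 0.05"

```text
time_s: 11.35
eef_pos: [0.5155, -0.0572, 0.2011]
eef_rot: [-0.0, 0.801, 0.598, 0.0]
wrist_force: [-0.1, 1.1, 0.7]
opening: 0.588
```

```bash
python3 -c "
from h import *
delta([0,-.048,.2],1.45)"
```

```text
t 11.35 TCP jig [ 0.0007 -0.0355  0.2011] shift [-0.0117  0.0044  0.0011] turn [ -0.0015  -0.0092 -16.7317] Fjig [0.0431 1.1336 0.6659] open 0.5881153679698198 q6 -0.05204396355120996
```

Emit:
arm_command --pt "-0.004 0.0015 0 0 0 -6 0.05" --pt "-0.008 0.003 0 0 0 -12 0.05" --pt "-0.012 0.0045 0 0 0 -16.7 0.05" --pt "-0.012 0.0045 0 0 0 -16.7 0.05" --pt "-0.012 0.0045 0 0 0 -16.7 0.05"

```text
time_s: 11.85
eef_pos: [0.5163, -0.0699, 0.2011]
eef_rot: [-0.0, 0.709, 0.705, 0.0]
wrist_force: [0.4, -0.5, -0.6]
opening: 0.585
```

```bash
python3 -c "
from h import *
delta([0,-.048,.11],1.45)"
```

```text
t 11.85 TCP jig [-0.0001 -0.0482  0.2011] shift [0.0002 0.0001 0.0911] turn [-0.0023 -0.01   -0.5079] Fjig [ 0.3167 -0.5196 -0.5793] open 0.5847662971210117 q6 -0.35813940758627055
```

Emit:
arm_command --pt "0 0 0.03 0 0 -0.5 0.05" --pt "0 0 0.06 0 0 -0.5 0.05" --pt "0 0 0.08 0 0 -0.5 0.05" --pt "0 0 0.09 0 0 -0.5 0.05" --pt "0 0 0.093 0 0 -0.5 0.05"

```text
time_s: 12.35
eef_pos: [0.5157, -0.0696, 0.1072]
eef_rot: [-0.001, 0.705, 0.709, -0.0]
wrist_force: [0.6, -0.2, -1.4]
opening: 0.585
```

```bash
python3 edge.py; python3 -c "
from h import *
delta([0,-.048,.108],1.45)
p,d=camera('side');cv2.imwrite('pics/s4.png',cv2.resize(p[160:270,200:340,::-1],None,fx=5,fy=5,interpolation=2))"
```

```text
top0 rear edge -0.11086554935829282
t3 rear edge -0.09238147237952975
now rear edge -0.1270928245219392
t 12.4 TCP jig [-0.0003 -0.048   0.1077] shift [ 0.0001  0.0003 -0.0003] turn [-0.0534 -0.0232  0.0966] Fjig [-0.6017 -0.0312 -0.0049] open 0.5899777184642894 q6 -0.36850358762402113
```

View pics/s4.png

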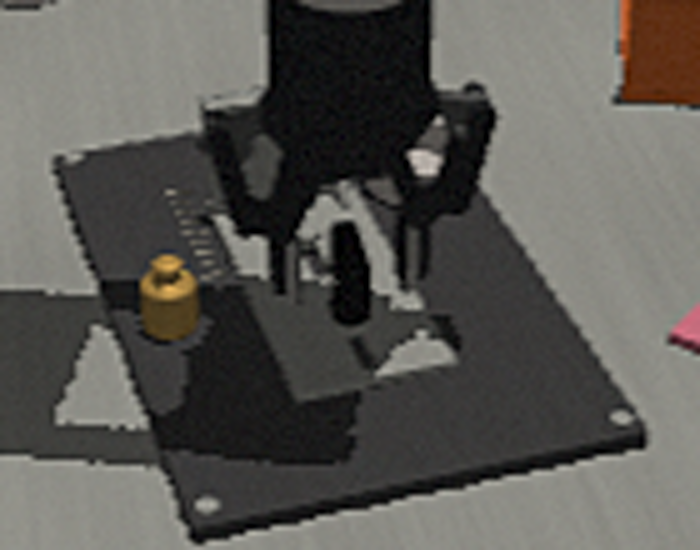

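The open fingers at (290,250) and (410,250) straddle the black knob at (348,270). Closing now.

Emit:
arm_command --pt "0 0 0 0 0 0 0.03" --pt "0 0 0 0 0 0 0.02" --pt "0 0 0 0 0 0 0.01" --pt "0 0 0 0 0 0 0.0" --pt "0 0 0 0 0 0 0.0"

```text
time_s: 12.95
eef_pos: [0.5171, -0.0702, 0.1092]
eef_rot: [0.001, 0.705, 0.709, 0.0]
wrist_force: [-0.7, 0.3, 5.7]
opening: 0.148
```

```bash
python3 -c "
from h import *
delta([0,-.048,.108],1.45);print(ctrl.get_obs()['torque'])"
```

```text
t 12.95 TCP jig [ 0.0006 -0.0486  0.1092] shift [ 0.0005 -0.0007  0.0012] turn [0.1085 0.0306 0.1115] Fjig [-0.6835  0.3704  5.7405] open 0.1475526580237286 q6 -0.3690791054427641
[ 0.0798  0.0964 -0.1921]
```

Emit:
arm_command --pt "0 0 0 0 0 7 0.0" --pt "0 0 0 0 0 14 0.0" --pt "0 0 0 0 0 21 0.0" --pt "0 0 0 0 0 28 0.0" --pt "0 0 0 0 0 35 0.0"

```text
time_s: 13.45
eef_pos: [0.5161, -0.0699, 0.1078]
eef_rot: [0.0, 0.887, 0.463, -0.0]
wrist_force: [1.9, 0.2, -6.1]
opening: 0.154
```

```bash
python3 -c "
from h import *
delta([0,-.048,.108],1.45);print(ctrl.get_obs()['torque'])"
```

```text
t 13.45 TCP jig [-0.0003 -0.0482  0.1078] shift [ 0.0003  0.0001 -0.0002] turn [ -0.0041   0.0078 -35.115 ] Fjig [ 1.8795 -0.0047 -6.0671] open 0.15440535063130292 q6 0.2460780007097758
[-0.0859 -0.3845  0.2823]
```

Emit:
arm_command --pt "0 0 0 0 0 7 0.0" --pt "0 0 0 0 0 14 0.0" --pt "0 0 0 0 0 21 0.0" --pt "0 0 0 0 0 28 0.0" --pt "0 0 0 0 0 35 0.0"

```text
time_s: 13.95
eef_pos: [0.5156, -0.0692, 0.1075]
eef_rot: [-0.001, 0.985, 0.175, -0.001]
wrist_force: [0.9, 2.1, -3.8]
opening: 0.151
```

```bash
python3 -c "
from h import *
delta([0,-.048,.108],1.45);print(ctrl.get_obs()['torque'])"
```

```text
t 13.95 TCP jig [-0.0008 -0.0474  0.1075] shift [ 0.0006  0.0008 -0.0006] turn [ -0.1304   0.0013 -70.0855] Fjig [ 1.1283  2.02   -3.7788] open 0.15075117599624524 q6 0.8565781494557658
[ 0.5587 -0.0863  0.4967]
```

Emit:
arm_command --pt "0 0 0 0 0 4 0.0" --pt "0 0 0 0 0 8 0.0" --pt "0 0 0 0 0 12 0.0" --pt "0 0 0 0 0 12 0.0" --pt "0 0 0 0 0 12 0.0"

```text
time_s: 14.45
eef_pos: [0.5155, -0.069, 0.1074]
eef_rot: [-0.001, 0.997, 0.074, -0.001]
wrist_force: [0.6, 6.8, -4.2]
opening: 0.153
```

```bash
python3 -c "
from h import *
delta([0,-.048,.108],1.45);print(ctrl.get_obs()['torque'])"
```

```text
t 14.45 TCP jig [-0.0008 -0.0471  0.1074] shift [ 0.0008  0.0009 -0.0006] turn [ -0.1642  -0.0113 -81.7499] Fjig [ 1.4307  6.6475 -4.2459] open 0.15262761974415642 q6 1.05982464055009
[ 0.9924 -0.0864  0.1355]
```

Emit:
arm_command --pt "0 0 0 0 0 0 0.02" --pt "0 0 0 0 0 0 0.035" --pt "0 0 0 0 0 0 0.05" --pt "0 0 0 0 0 0 0.05" --pt "0 0 -0.005 0 0 0 0.05"

```text
time_s: 14.95
eef_pos: [0.516, -0.0701, 0.113]
eef_rot: [-0.0, 0.997, 0.073, -0.0]
wrist_force: [-0.6, -0.4, -0.3]
opening: 0.584
```

Emit:
arm_command --pt "0 0 -0.03 0 0 0 0.05" --pt "0 0 -0.07 0 0 0 0.05" --pt "0 0 -0.11 0 0 0 0.05" --pt "0 0 -0.15 0 0 0 0.05" --pt "0 0 -0.15 0 0 0 0.05"

```text
time_s: 15.45
eef_pos: [0.5193, -0.0711, 0.2702]
eef_rot: [0.003, 0.997, 0.073, 0.005]
wrist_force: [0.2, -1.0, 0.2]
opening: 0.587
```

```bash
python3 -c "
from h import *
delta([-.28,-.05,.26],0)"
```

```text
t 15.45 TCP jig [ 0.0027 -0.0497  0.2702] shift [-0.2828 -0.0058  0.0072] turn [ 0.3369 -0.6099  1.2298] Fjig [ 0.0545 -0.9658  0.1953] open 0.5866331878576055 q6 1.0616999468212922
```

Emit:
arm_command --pt "-0.01 0.045 0 0 0 0 0.05" --pt "-0.02 0.09 0 0 0 0 0.05" --pt "-0.04 0.13 0 0 0 0 0.05" --pt "-0.06 0.17 0 0 0 0 0.05" --pt "-0.08 0.21 0 0 0 0 0.05"

```text
time_s: 15.95
eef_pos: [0.4669, -0.2909, 0.263]
eef_rot: [-0.0, 0.997, 0.073, -0.0]
wrist_force: [0.5, 0.2, 0.3]
opening: 0.585
```

Emit:
arm_command --pt "-0.03 0.04 0 0 0 0 0.05" --pt "-0.06 0.08 0 0 0 0 0.05" --pt "-0.09 0.12 0 0 0 0 0.05" --pt "-0.09 0.12 0 0 0 0 0.05" --pt "-0.09 0.12 0 0 0 0 0.05"

```text
time_s: 16.45
eef_pos: [0.3952, -0.422, 0.2627]
eef_rot: [-0.0, 0.997, 0.072, -0.0]
wrist_force: [0.8, 0.2, 0.8]
opening: 0.586
```

```bash
python3 edge.py; python3 -c "
from h import *
f=np.load('pics/now.npz');p,d=f['p'],f['d'];J=(cloud('top',d)-O)@RJ
s=(abs(J[...,0])<.045)&(J[...,1]>.03)&(J[...,1]<.11)&(J[...,2]>.074)&(J[...,2]<.09);P=J[s];print('wall',len(P),P.mean(0))
s=(abs(J[...,0])<.03)&(abs(J[...,1]+.048)<.03)&(J[...,2]>.055);P=J[s];v=cv2.fitLine(P[:,:2].astype(np.float32),2,0,.01,.01).ravel();print('knob',P.mean(0),'clamp',np.arctan2(v[0],v[1]))
cv2.imwrite('pics/end.png',cv2.resize(p[135:245,190:335,::-1],None,fx=5,fy=5,interpolation=2));delta([0,0,0.2],0)"
```

```text
top0 rear edge -0.11086554935829282
t3 rear edge -0.09238147237952975
now rear edge -0.09195279119956161
wall 124 [-0.0011  0.073   0.08  ]
knob [-0.0003 -0.0477  0.0613] clamp 1.3026189
t 16.5 TCP jig [-0.1633 -0.3815  0.2627] shift [ 0.171  -0.378   0.0632] turn [-0.0682  0.0037  1.158 ] Fjig [-0.4763  0.3448  0.0981] open 0.5853402423185889 q6 0.4039985234815748
```

View pics/end.png

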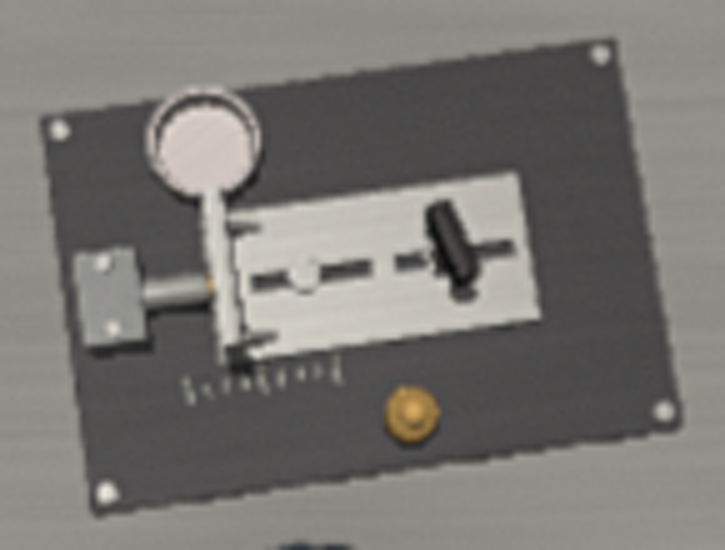

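In the crop the wall (220,280) rests on the plunger, the knob bar (452,245) is turned to about 1.3–1.4 rad, and the tin, weight and stop are where they were. All checks agree, so I'm handing in.

```bash
python3 -c "
from bench import ctrl
print(ctrl.hand_in())"
```

```text
the job is handed in; nothing more can be done
None
```

I slid the fence about 19 mm until it pressed the plunger, paused there, let go of it, turned the knob clockwise until tight, and backed the arm off before handing in at about 16.5 s. The hand-in gave no verdict.

- **Plunger force:** The wrist read 2.3 to 3.3 N in contact. It should now be about 3 to 4 N, roughly 1.5 to 2 mm of push. That is worked out from the fence's position, not read directly. The later, lower readings (1.7 to 2.3 N) came while I was setting the fence down, so friction probably carried part of the load.
- **Fence position:** After release and clamping, its rear edge was within about 0.1 mm of where it stood just after I let go.
- **Clamp:** I turned the knob to about 1.5 rad and it sprang back. The depth data give 1.30 rad and the picture about 1.38; both are past the 1.2 needed. The washer's force could not be measured.
- **Plunger tip:** My first camera estimate was off. Contact came about 2 to 3 mm beyond it and was found by feel.
- **Bystanders:** The tin and weight on the jig look unmoved in the last crop. I did not check the other items afterwards, but the arm passed well above them. It was clear of everything at the end.

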